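Balance the centrifuge rotor

TASK

Put the centrifuge rotor right for a balanced run: all four samples must stand in its carriers with like facing like across the hub, the two tall bottles opposite each other and the two low jars opposite each other. The red-capped solvent bottle does not belong in the rotor: it has changed places with one of the jars and must go back into its white spill cup, where that jar now stands. The empty bench pad is there to park a thing on the way; keep everything upright and leave it all fully seated.

Things in the scene. Friction and masses are not known exactly. Their poses are not given: they have to be found in the camera images.
- rotor: Fixed centrifuge rotor on a loading stand, 240 mm wide, any yaw. Origin: centre of its underside, on the bench. Four open round steel carriers, axes 78 mm out along its own +x, +y, -x, -y; 74 mm inside, floor 22 mm, rim 58 mm above the bench. Arms between them (diagonals) reach 54 mm up, the hub nut 70 mm. All four are full at the start: the tall bottles side by side, a jar, the solvent bottle.
- spill_cup: White round cup with a flat flange (104 mm) at its foot, fixed on the bench: the solvent bottle's own stand. 74 mm inside, inner floor 6 mm and rim 42 mm above the bench. Origin: centre of its underside. At the start a jar stands in it.
- bench_pad: Flat white absorbent pad, 130 x 130 x 3 mm, fixed on the bench, empty at the start: the free spot for parking one thing. Origin: centre of its underside.
- bottle_1: Tall sample bottle, white plastic with a blue cap, one of two alike. Body a 58 mm cylinder up to 108 mm, cap 42 mm wide, 125 mm high in all. 0.16 kg, give or take. Origin: centre of its underside; z up along it. Grip it from above, round the top of the body (58 mm) or the cap.
- bottle_2: The other tall sample bottle, the same as bottle_1.
- jar_1: Low specimen jar with a wide cream screw lid, one of two alike. Body a 56 mm cylinder up to 69 mm, lid 52 mm wide, 78 mm high in all. About 0.14 kg. Origin: centre of its underside; z up along it. At the start it stands in the rotor. Grip it from above with the fingertips 12 to 30 mm below its top, so that they stay clear of the carrier's rim.
- jar_2: The other low jar, the same as jar_1. At the start it stands in the spill cup.
- solvent_bottle: Solvent bottle, white plastic with a red cap, the tallest. Body a 62 mm cylinder up to 129 mm, cap 41 mm wide, 150 mm high in all. 0.4 kg, give or take. Origin: centre of its underside; z up along it. At the start it stands in the rotor. Grip it from above, round the top of the body (62 mm) or the cap.
Not all that is in view belongs to the job. What is shaped like the solvent_bottle but orange or pink is not meant.

How it is judged (in metres and radians):
At the end, for the whole second after the job is handed in: Bottles upright on the floors of two opposite carriers, jars in the other two (60 to 96 mm from the rotor centre, floor within 6 mm, likes over 132 mm apart); solvent bottle upright on the spill cup's floor, within 15 mm of its centre; all tilted under 0.12 rad, released, at rest (horizontal distance between bottle_1 and rotor between 0.06 and 0.096 m and z of bottle_1 in the frame of rotor between 0.017 and 0.028 m and angle between each of bottle_1, bottle_2, jar_1, jar_2, solvent_bottle's own z axis and vertical below 0.12 rad and linear speed of each of bottle_1, bottle_2, jar_1, jar_2, solvent_bottle below 0.02 m/s and contact force between each of bottle_1, bottle_2, jar_1, jar_2, solvent_bottle and the fingers below 0.05 N and horizontal distance between bottle_2 and rotor between 0.06 and 0.096 m and z of bottle_2 in the frame of rotor between 0.017 and 0.028 m and horizontal distance between jar_1 and rotor between 0.06 and 0.096 m and z of jar_1 in the frame of rotor between 0.017 and 0.028 m and horizontal distance between jar_2 and rotor between 0.06 and 0.096 m and z of jar_2 in the frame of rotor between 0.017 and 0.028 m and horizontal distance between bottle_1 and bottle_2 above 0.132 m and horizontal distance between jar_1 and jar_2 above 0.132 m and horizontal distance between solvent_bottle and spill_cup below 0.015 m and z of solvent_bottle in the frame of spill_cup between 0.002 and 0.011 m); the robot touches nothing.
It fails at once if a bottle or jar is tipped more than 0.6 rad (angle between any of bottle_1, bottle_2, jar_1, jar_2, solvent_bottle's own z axis and vertical above 0.6 rad).
It also fails if it takes over 109 s, if anything falls off the work surface, if the arm or the gripper's body presses on something with over 40 N, if the wrist force passes 120 N, or if a joint passes its speed limit or range.

ROBOT

A 6-joint arm with a two-finger parallel gripper is mounted at the origin on a cart in front of the work surface, level with it; the furniture and walls round the work are solid. World frame = base frame: x ahead of the robot, y to its left, z up, the work surface at z = 0. Lengths are in m, angles in degrees, forces in N, time in s.
With the tool pointing down it reaches from about 0.375 to 0.9 m from the base axis. Payload 3.1 kg.
Tool frame: the origin (TCP) lies midway between the tips of the shut fingers; the grasp point (between the pads) lies 19 mm behind it; z points along the fingers, y is the line along which they close (so a half turn about z gives the same grasp; the last joint's range is limited). The gripper opens to 87 mm and grips with 3 to 60 N. Pads are 19 mm wide; open, the fingers measure 117 mm over their backs; the gripper's body (75 mm by 190 mm) begins 51 mm behind the grasp point.
Start: joints at [-83.68, 30.224, 82.088, -0, 67.689, -10.227], TCP at [0.178, -0.599, 0.223] pointing down, gripper open.
Joint ranges: [-176.69, 176.69], [-43.24, 126.21], [12.49, 139.97], [-82, 262], [0, 151.66], [-163.58, 163.58]. Speed limits (degrees/s): [159.86, 159.86, 180, 180, 180, 180].

INTERFACE

Orientations are given as a 3x3 rotation matrix whose columns are the frame's x, y, z axes.
In Python, from rig import read_state, optics, bot gives the robot as it stands. The module is installed in compiled form; this text tells all that it offers.
- The arm moves only by the tool send_rows, never from a script. Its argument "commands" is a list of rows, each a list of 7 numbers: the turn, a rotation vector about the tool's x, y, z in units of 5 degrees (1.0 is 5 degrees), then the shift along the tool's x, y, z in units of 30 mm (1.0 is 30 mm), then the opening, from 0 (shut) to 1 (fully open). In form: [[rx, ry, rz, tx, ty, tz, gripper], ...]. A call has 1 to 20 rows; each row is the pose to reach, as a shift and turn from the pose commanded when the call began, along the tool's axes at that moment; what a row does not reach only later rows make up. A row lasts 1/12 s, in which the tool goes at most 41.7 mm and 7.16 degrees, less where a joint would pass 70% of its speed; a pose out of reach is approached as far as the arm can. A call with a gripper value outside its range is refused whole. The fingers move at their own pace and stop on an object; the grip force is fixed at half the most. Time passes only in rows, so rows that repeat a pose let the fingers close. It gives the time, the measured TCP pose, the force, the opening and the grip force at its end, in the units of the state.
- read_state(): the state, without advancing time (a new reading comes with each control period).
- optics.capture(name): name is "scene" or "side" or "wrist"; returns a dict with "image" (420x560x3 uint8, blue, green, red), "intrinsics" (3x3 intrinsics, pixels), "extrinsics" (4x4, takes a point from world to camera coordinates); the wrist camera has in their place "T_tool_cam" (4x4, takes a point from camera to tool coordinates, whose origin is the TCP and whose axes are the flange's). Camera axes: x right, y down, z forward; pixel columns grow to the right and rows downward; lengths in m; the calibration is good to about 2 mm. A picture is of the moment at which its call begins: read the wrist's pose just before it. There is no depth.
- bot.hand_in(): hands the job in; it is judged then, once.
The state is a dict: "time_s": time; "joint_positions": joint angles; "qvel": joint speeds; "tau": joint torques, N m; "position": TCP position; "tcp_rot": TCP orientation; "force": force on the tool from outside, world axes, zero at the start; "moment": the same for the moment, N m; "opening": opening from 0.0 (shut) to 1.0 (fully open); "grasp_force": force on a finger pad.
Only numpy, scipy, OpenCV 4.12 (cv2) and the standard library are available. Lean on these libraries where they do the work, as an engineer would, in place of code of your own. Each camera call takes 0.05 s, during which the arm holds its last target. There are 200 camera calls.

## Working session

There is one attempt and no reset: what is moved stays moved. The work goes in short steps, Python scripts to look and compute and a tool call to move; the robot and the scene stay as the last step left them, time stands still between calls to the robot, and variables do not carry over. Pictures are saved under pics/ and viewed, at most 14 in all, crops included, and the job is handed in when it is done.

Besides the shell and the picture viewer there is one more tool, called after ">>>" in YAML: its name, and indented under it one key for each argument. send_rows: Moves the arm, as the interface text tells. Its arguments: {"type":"object","properties":{"commands":{"type":"array","items":{"type":"array","items":{"type":"number"}}}},"required":["commands"]}

```bash
mkdir -p pics; python3 - <<'E'
from rig import read_state, optics
import cv2,numpy as np
s=read_state();print(s['time_s'],s['position'],np.round(s['tcp_rot'],3).tolist(),s['opening'])
for n in("scene","side"):
    d=optics.capture(n);cv2.imwrite(f"pics/{n}0.png",d['image']);np.savez(f"{n}.npz",K=d['intrinsics'],E=d['extrinsics'],img=d['image'])
    E=d['extrinsics'];print(n,np.round(-E[:3,:3].T@E[:3,3],3),np.round(E[2,:3],2))
E
```

```text
0.0 [ 0.17796158 -0.59838018  0.22157727] [[0.959, 0.285, -0.0], [0.285, -0.959, 0.002], [0.0, -0.002, -1.0]] 0.999861928431097
scene [0.176 0.633 0.573] [ 0.4  -0.68 -0.61]
side [-0.029  0.873  0.928] [ 0.4  -0.64 -0.65]
```

View pics/scene0.png

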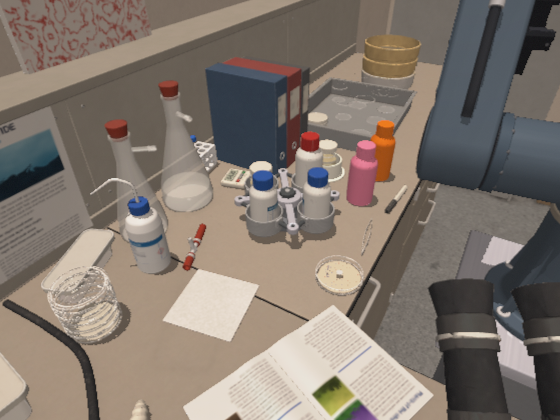

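View pics/side0.png

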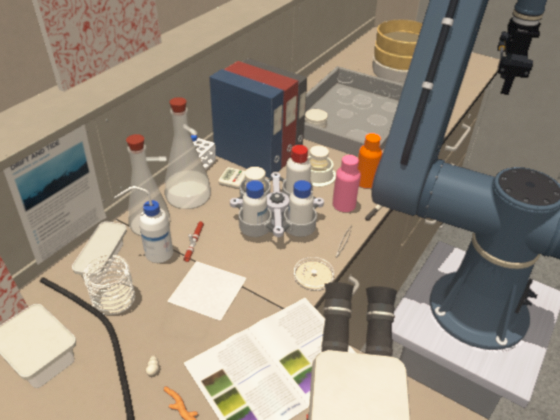

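```bash
cat > h.py <<'E'
import numpy as np,cv2
def ray(K,E,uv,z):
    R=E[:3,:3];c=-R.T@E[:3,3];d=R.T@np.linalg.inv(K)@np.array([uv[0],uv[1],1.])
    return c+d*(z-c[2])/d[2]
def proj(K,E,P):
    p=K@(E[:3,:3]@np.asarray(P,float)+E[:3,3]);return p[:2]/p[2]
def blobs(m,mn=40):
    n,l,s,c=cv2.connectedComponentsWithStats(m.astype(np.uint8))
    return [(s[i,4],c[i].round(1).tolist(),s[i,:4].tolist()) for i in range(1,n) if s[i,4]>mn]
E
python3 - <<'E'
from h import *
for n,roi in(("scene",(215,115,400,255)),("side",(215,135,400,275))):
    d=np.load(n+".npz");K,E,img=d['K'],d['E'],d['img']
    h=cv2.cvtColor(img,cv2.COLOR_BGR2HSV);H,S,V=cv2.split(h)
    x0,y0,x1,y1=roi;M=np.zeros(H.shape,bool);M[y0:y1,x0:x1]=1
    for nm,m,z in(("blue",(H>105)&(H<125)&(S>170)&(V>60)&M,.022+.117),("red",((H<4)|(H>174))&(S>170)&M,.022+.14)):
        for b in blobs(m): print(n,nm,b,ray(K,E,b[1],z).round(3))
    mp=(V>190)&(S<40)
    for b in blobs(mp,1500): print(n,"white",b,ray(K,E,b[1],.003).round(3))
    c=cv2.resize(img[y0:y1,x0:x1],None,fx=4,fy=4,interpolation=cv2.INTER_CUBIC);cv2.imwrite(f"pics/{n}c.png",c)
E
```

```text
scene blue (np.int32(61), [313.0, 180.9], [308, 176, 11, 10]) [0.45  0.034 0.139]
scene blue (np.int32(108), [262.7, 185.0], [255, 180, 18, 10]) [0.528 0.095 0.139]
scene red (np.int32(285), [309.7, 141.0], [301, 132, 18, 19]) [ 0.511 -0.072  0.162]
scene white (np.int32(4071), [212.2, 304.3], [163, 270, 96, 72]) [0.515 0.295 0.003]
scene white (np.int32(14462), [312.7, 376.8], [183, 305, 250, 115]) [0.297 0.329 0.003]
side red (np.int32(199), [299.0, 152.5], [292, 145, 15, 17]) [ 0.511 -0.078  0.162]
side white (np.int32(2611), [207.2, 290.1], [168, 262, 78, 58]) [0.513 0.291 0.003]
side white (np.int32(14633), [302.9, 372.0], [184, 298, 225, 122]) [0.231 0.347 0.003]
side white (np.int32(5382), [470.7, 350.4], [392, 298, 154, 103]) [-0.024  0.114  0.003]
side white (np.int32(3183), [32.8, 340.4], [0, 306, 75, 71]) [0.719 0.592 0.003]
```

View pics/scenec.png

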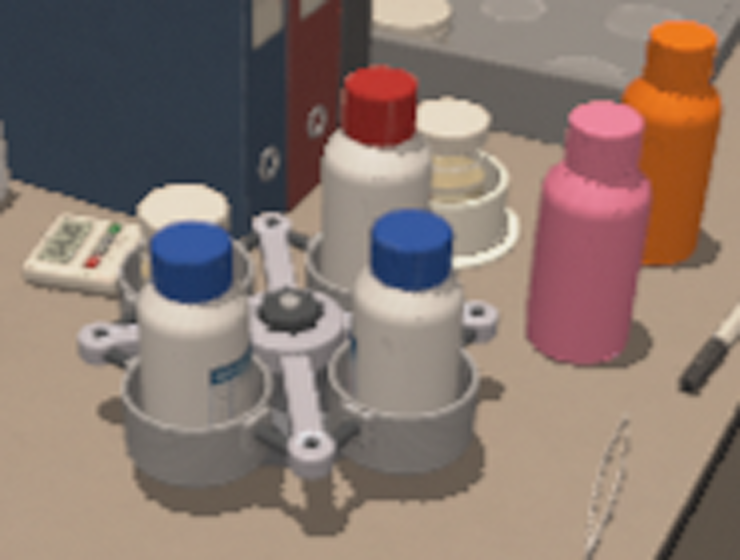

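View pics/sidec.png

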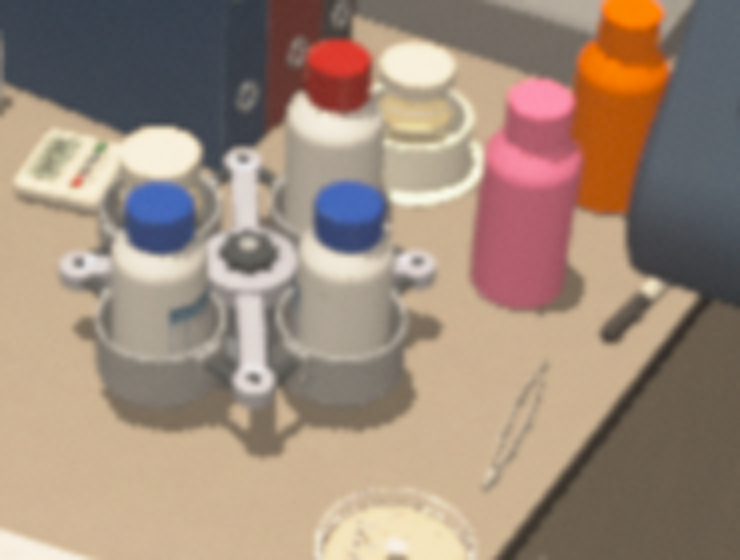

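The solvent bottle could be one of three bottles: red cap (310,141), pink (365,155) or orange (385,140). Only the one with a white body and red cap matches, and it stands in the rotor. In the scene view, the blue caps are at (263,175) and (318,172), and the jars at (261,165) in the rotor and (328,143) in the cup. The plan has four moves:
1. Solvent bottle to the pad.
2. Right-hand blue bottle to the freed carrier.
3. Cup jar to the carrier the right-hand blue bottle leaves.
4. Solvent bottle to the cup.

```bash
python3 - <<'E'
from h import *
P={"scene":dict(red=(310.5,135.5),bL=(262.75,175.25),bR=(318,172),j1=(261,165.5),j2=(328.25,143.5),hub=(287.75,190.75)),
"side":dict(red=(300,149.5),bL=(255,185),bR=(302.5,185),j1=(255.25,171.75),j2=(319.5,151.5),hub=(277.5,196.5))}
Z=dict(red=.172,bL=.147,bR=.147,j1=.1,j2=.084,hub=.07)
Q={}
for k in Z:
    a=[]
    for n in P:
        d=np.load(n+".npz");a.append(ray(d['K'],d['E'],P[n][k],Z[k])[:2])
    Q[k]=np.mean(a,0);print(k,np.round(a,4).tolist())
c=(Q['red']+Q['bL']+Q['bR']+Q['j1'])/4;print("c",c)
for k in('red','bL','bR','j1'):v=Q[k]-c;print(k,np.linalg.norm(v).round(4),np.degrees(np.arctan2(v[1],v[0])).round(1))
E
```

```text
red [[0.5128, -0.0778], [0.5088, -0.0783]]
bL [[0.5398, 0.0761], [0.5369, 0.0727]]
bR [[0.4503, 0.0114], [0.4467, 0.0095]]
j1 [[0.6051, -0.0182], [0.6014, -0.0198]]
j2 [[0.5274, -0.2166], [0.5232, -0.2116]]
hub [[0.5242, 0.0016], [0.5207, -0.0008]]
c [ 0.52522533 -0.00305244]
red 0.0764 -100.9
bL 0.0785 80.4
bR 0.0779 170.0
j1 0.0796 -11.5
```

```bash
cat >> h.py <<'E'
from scipy.spatial.transform import Rotation as Ro
def go(*targets,yaw=-10.5):
    "rows (turn units, shift units) from the present pose to each target, tool straight down"
    from rig import read_state
    s=read_state();R=np.array(s['tcp_rot']);p=np.array(s['position'])
    a=np.radians(yaw);D=np.array([[np.cos(a),np.sin(a),0],[np.sin(a),-np.cos(a),0],[0,0,-1]])
    print("t",round(s['time_s'],2),"p",p.round(4),"yaw",np.degrees(np.arctan2(R[1,0],R[0,0])).round(1),"open",round(s['opening'],3),"gf",round(s['grasp_force'],1),"F",np.round(s['force'],1))
    for t in targets: print(t,np.round(np.r_[Ro.from_matrix(R.T@D).as_rotvec(True)/5,R.T@(np.array(t)-p)/.03],2).tolist())
E
python3 - <<'E'
from h import *
d=np.load("scene.npz");K,E=d['K'],d['E']
for n,uv,z in(("pink top",(366,144),.15),("orange top",(385.5,124.5),.15),("tray corner",(307,125),.04),("tray low",(372,143),.0),("binder base",(270,165),0),("bottle foot",(151,265),0),("basket",(90,325),0),("padc",(212,304),0.003),("cup rim ctr",(328.5,158),.042)):
    print(n,ray(K,E,uv,z).round(3))
go((.19,-.58,.32),(.5,-.13,.32))
E
```

```text
pink top [ 0.407 -0.141  0.15 ]
orange top [ 0.4   -0.256  0.15 ]
tray corner [ 0.664 -0.368  0.04 ]
tray low [ 0.475 -0.43  -0.   ]
binder base [ 0.676 -0.171  0.   ]
bottle foot [0.684 0.276 0.   ]
basket [0.672 0.434 0.   ]
padc [0.516 0.295 0.003]
cup rim ctr [ 0.524 -0.217  0.042]
t 0.1 p [ 0.178  -0.5984  0.2216] yaw 16.5 open 1.004 gf 0.0 F [ 0.7  0.8 -0. ]
(0.19, -0.58, 0.32) [-0.02, 0.0, 5.41, 0.56, -0.48, -3.28]
(0.5, -0.13, 0.32) [-0.02, 0.0, 5.41, 14.74, -11.92, -3.25]
```

>>> send_rows:
  commands:
    - [0,0,0,0.56,-0.48,-3.28,1]
    - [0,0,0,0.56,-0.48,-3.28,1]
    - [0,0,0,0.56,-0.48,-3.28,1]
    - [0,0,5.4,14.7,-11.9,-3.25,1]
    - [0,0,5.4,14.7,-11.9,-3.25,1]
    - [0,0,5.4,14.7,-11.9,-3.25,1]
    - [0,0,5.4,14.7,-11.9,-3.25,1]
    - [0,0,5.4,14.7,-11.9,-3.25,1]
    - [0,0,5.4,14.7,-11.9,-3.25,1]
    - [0,0,5.4,14.7,-11.9,-3.25,1]
    - [0,0,5.4,14.7,-11.9,-3.25,1]
    - [0,0,5.4,14.7,-11.9,-3.25,1]
    - [0,0,5.4,14.7,-11.9,-3.25,1]
    - [0,0,5.4,14.7,-11.9,-3.25,1]
    - [0,0,5.4,14.7,-11.9,-3.25,1]
    - [0,0,5.4,14.7,-11.9,-3.25,1]
    - [0,0,5.4,14.7,-11.9,-3.25,1]
    - [0,0,5.4,14.7,-11.9,-3.25,1]
    - [0,0,5.4,14.7,-11.9,-3.25,1]
    - [0,0,5.4,14.7,-11.9,-3.25,1]

```text
time_s: 1.77
position: [0.4984, -0.1322, 0.3198]
tcp_rot: [[0.983, -0.183, -0.001], [-0.183, -0.983, -0.0], [-0.001, 0.0, -1.0]]
force: [-1.3, 0.0, -0.4]
opening: 1.003
grasp_force: 0.0
```

```bash
cat >> h.py <<'E'
def wrist(f):
    from rig import read_state,optics
    s=read_state();d=optics.capture("wrist");cv2.imwrite(f,d['image'])
    T=np.eye(4);T[:3,:3]=s['tcp_rot'];T[:3,3]=s['position']
    E=np.linalg.inv(T@d['T_tool_cam']);np.savez("wrist.npz",K=d['intrinsics'],E=E,img=d['image'])
    return d['intrinsics'],E,d['image']
E
python3 - <<'E'
from h import *
K,E,img=wrist("pics/w1.png")
print((-E[:3,:3].T@E[:3,3]).round(3),E[2,:3].round(2))
for P in((.511,-.078,.172),(.448,.011,.147),(.538,.075,.147),(.603,-.019,.1),(.526,-.214,.084)):print(P,proj(K,E,P).round(1))
go((.511,-.079,.24))
E
```

```text
[ 0.582 -0.148  0.482] [-0.3   0.06 -0.95]
(0.511, -0.078, 0.172) [223.6 187.3]
(0.448, 0.011, 0.147) [161.5 250.9]
(0.538, 0.075, 0.147) [ 75.1 182.3]
(0.603, -0.019, 0.1) [161.3  98.4]
(0.526, -0.214, 0.084) [347.7 134.6]
t 1.82 p [ 0.4983 -0.1325  0.3199] yaw -10.6 open 1.001 gf 0.0 F [ 0.1 -0.4  0.6]
(0.511, -0.079, 0.24) [0.0, 0.01, -0.01, 0.09, -1.83, 2.66]
```

View pics/w1.png

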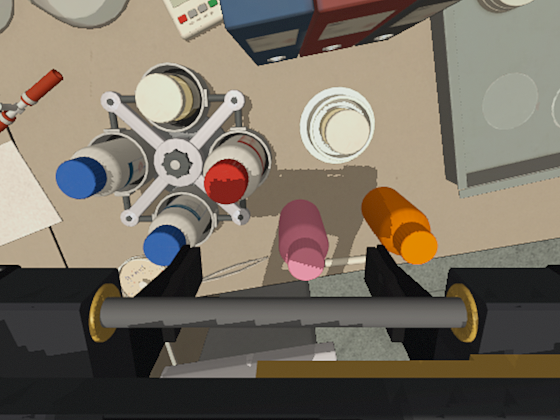

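The wrist view shows tops at red (226,183), right blue (164,246), left blue (76,178), rotor jar (160,97) and cup jar (349,131). The hub is at (175,163), and the cup rim's centre is near (340,123).

```bash
python3 - <<'E'
from h import *
d=np.load("wrist.npz");K,E=d['K'],d['E']
for n,uv,z in(("red",(226.5,182),.172),("bR",(164,246),.147),("bL",(76,178.5),.147),("j1",(160,97),.1),("j2",(349,131.5),.084),("hub",(175,163.5),.07),("cup flange",(338,124.5),.003),("rim C",(240,160),.058),("rim j1",(171.5,97),.058)):
    print(n,ray(K,E,uv,z).round(4))
go((.511,-.079,.24))
E
```

```text
red [ 0.5155 -0.0819  0.172 ]
bR [0.4532 0.0066 0.147 ]
bL [0.5416 0.0727 0.147 ]
j1 [ 0.6046 -0.0181  0.1   ]
j2 [ 0.5292 -0.216   0.084 ]
hub [ 0.528  -0.0032  0.07  ]
cup flange [ 0.5307 -0.216   0.003 ]
rim C [ 0.5158 -0.0808  0.058 ]
rim j1 [ 0.6046 -0.0172  0.058 ]
t 1.82 p [ 0.4983 -0.1325  0.3199] yaw -10.6 open 1.001 gf 0.0 F [ 0.1 -0.4  0.6]
(0.511, -0.079, 0.24) [0.0, 0.01, -0.01, 0.09, -1.83, 2.66]
```

```bash
python3 - <<'E'
from h import *
go((.514,-.080,.3),(.514,-.080,.122))
E
```

```text
t 1.82 p [ 0.4983 -0.1325  0.3199] yaw -10.6 open 1.001 gf 0.0 F [ 0.1 -0.4  0.6]
(0.514, -0.08, 0.3) [0.0, 0.01, -0.01, 0.19, -1.82, 0.66]
(0.514, -0.08, 0.122) [0.0, 0.01, -0.01, 0.2, -1.82, 6.59]
```

>>> send_rows:
  commands:
    - [0,0,0,0.2,-1.82,0.66,1]
    - [0,0,0,0.2,-1.82,0.66,1]
    - [0,0,0,0.2,-1.82,0.66,1]
    - [0,0,0,0.2,-1.82,2,1]
    - [0,0,0,0.2,-1.82,3,1]
    - [0,0,0,0.2,-1.82,4,1]
    - [0,0,0,0.2,-1.82,5,1]
    - [0,0,0,0.2,-1.82,6,1]
    - [0,0,0,0.2,-1.82,6.6,1]
    - [0,0,0,0.2,-1.82,6.6,1]
    - [0,0,0,0.2,-1.82,6.6,0.5]
    - [0,0,0,0.2,-1.82,6.6,0.4]
    - [0,0,0,0.2,-1.82,6.6,0.3]
    - [0,0,0,0.2,-1.82,6.6,0]
    - [0,0,0,0.2,-1.82,6.6,0]
    - [0,0,0,0.2,-1.82,6.6,0]
    - [0,0,0,0.2,-1.82,6.6,0]
    - [0,0,0,0.2,-1.82,6.6,0]

```text
time_s: 3.32
position: [0.5157, -0.079, 0.1234]
tcp_rot: [[0.983, -0.181, 0.002], [-0.181, -0.983, -0.001], [0.003, 0.001, -1.0]]
force: [-0.9, 0.3, 7.8]
opening: 0.71
grasp_force: 30.0
```

```bash
python3 - <<'E'
from h import *
go((.514,-.080,.28),(.514,.292,.28),(.514,.292,.115))
E
```

```text
t 3.32 p [ 0.5157 -0.079   0.1234] yaw -10.4 open 0.71 gf 30.0 F [-0.9  0.3  7.8]
(0.514, -0.08, 0.28) [0.01, -0.03, 0.01, -0.04, 0.05, -5.22]
(0.514, 0.292, 0.28) [0.01, -0.03, 0.01, -2.28, -12.15, -5.24]
(0.514, 0.292, 0.115) [0.01, -0.03, 0.01, -2.3, -12.15, 0.26]
```

>>> send_rows:
  commands:
    - [0,0,0,0,0,-0.3,0]
    - [0,0,0,0,0,-0.8,0]
    - [0,0,0,0,0,-1.5,0]
    - [0,0,0,0,0,-2.5,0]
    - [0,0,0,0,0,-3.5,0]
    - [0,0,0,0,0,-4.5,0]
    - [0,0,0,0,0,-5.2,0]
    - [0,0,0,-0.2,-0.8,-5.2,0]
    - [0,0,0,-0.4,-2,-5.2,0]
    - [0,0,0,-0.6,-3.2,-5.2,0]
    - [0,0,0,-0.84,-4.4,-5.2,0]
    - [0,0,0,-1.06,-5.6,-5.2,0]
    - [0,0,0,-1.29,-6.8,-5.2,0]
    - [0,0,0,-1.5,-8,-5.2,0]
    - [0,0,0,-1.75,-9.2,-5.2,0]
    - [0,0,0,-1.97,-10.4,-5.2,0]
    - [0,0,0,-2.15,-11.4,-5.2,0]
    - [0,0,0,-2.28,-12.1,-5.2,0]
    - [0,0,0,-2.28,-12.1,-5.2,0]
    - [0,0,0,-2.28,-12.1,-5.2,0]

```text
time_s: 4.98
position: [0.5121, 0.2917, 0.2773]
tcp_rot: [[0.984, -0.178, -0.002], [-0.178, -0.984, -0.001], [-0.002, 0.002, -1.0]]
force: [0.2, -0.0, -3.6]
opening: 0.705
grasp_force: 30.0
```

```bash
python3 - <<'E'
from h import *
go((.514,.292,.13),(.514,.292,.106))
E
```

```text
t 4.98 p [0.5121 0.2917 0.2773] yaw -10.3 open 0.705 gf 30.0 F [ 0.2 -0.  -3.6]
(0.514, 0.292, 0.13) [0.02, 0.02, 0.04, 0.07, -0.03, 4.91]
(0.514, 0.292, 0.106) [0.02, 0.02, 0.04, 0.07, -0.03, 5.71]
```

>>> send_rows:
  commands:
    - [0,0,0,0,0,0.7,0]
    - [0,0,0,0,0,1.7,0]
    - [0,0,0,0,0,2.7,0]
    - [0,0,0,0,0,3.7,0]
    - [0,0,0,0,0,4.5,0]
    - [0,0,0,0,0,5,0]
    - [0,0,0,0,0,5.3,0]
    - [0,0,0,0,0,5.5,0]
    - [0,0,0,0,0,5.65,0]
    - [0,0,0,0,0,5.65,0]
    - [0,0,0,0,0,5.65,0]

```text
time_s: 5.9
position: [0.5142, 0.2907, 0.1094]
tcp_rot: [[0.983, -0.182, 0.001], [-0.182, -0.983, 0.0], [0.001, -0.001, -1.0]]
force: [0.8, -0.8, -3.6]
opening: 0.704
grasp_force: 30.0
```

>>> send_rows:
  commands:
    - [0,0,0,0,0,0.08,0]
    - [0,0,0,0,0,0.15,0]
    - [0,0,0,0,0,0.17,0]
    - [0,0,0,0,0,0.17,0]

```text
time_s: 6.23
position: [0.514, 0.291, 0.1044]
tcp_rot: [[0.983, -0.181, 0.002], [-0.181, -0.983, 0.0], [0.001, -0.001, -1.0]]
force: [-0.5, -0.1, 0.7]
opening: 0.705
grasp_force: 30.0
```

Contact: the force went from −3.6 to +0.7 N. Next I release and rise.

>>> send_rows:
  commands:
    - [0,0,0,0,0,0,0.8]
    - [0,0,0,0,0,0,1]
    - [0,0,0,0,0,0,1]
    - [0,0,0,0,0,0,1]
    - [0,0,0,0,0,0,1]
    - [0,0,0,0,0,-1,1]
    - [0,0,0,0,0,-2,1]
    - [0,0,0,0,0,-3,1]
    - [0,0,0,0,0,-4,1]
    - [0,0,0,0,0,-5,1]
    - [0,0,0,0,0,-5,1]

```text
time_s: 7.15
position: [0.5172, 0.2921, 0.2602]
tcp_rot: [[0.983, -0.181, 0.013], [-0.181, -0.983, 0.004], [0.012, -0.007, -1.0]]
force: [0.7, 0.0, 0.3]
opening: 1.002
grasp_force: 0.0
```

```bash
python3 - <<'E'
from h import *
go((.451,.009,.25),(.451,.009,.103))
E
```

```text
t 7.15 p [0.5172 0.2921 0.2602] yaw -10.4 open 1.002 gf 0.0 F [0.7 0.  0.3]
(0.451, 0.009, 0.25) [-0.08, -0.13, 0.01, -0.46, 9.68, 0.27]
(0.451, 0.009, 0.103) [-0.08, -0.13, 0.01, -0.52, 9.72, 5.17]
```

>>> send_rows:
  commands:
    - [0,0,0,-0.05,1.2,0.2,1]
    - [0,0,0,-0.1,2.4,0.2,1]
    - [0,0,0,-0.2,3.6,0.2,1]
    - [0,0,0,-0.25,4.8,0.2,1]
    - [0,0,0,-0.3,6,0.2,1]
    - [0,0,0,-0.35,7.2,0.2,1]
    - [0,0,0,-0.4,8.4,0.2,1]
    - [0,0,0,-0.5,9.3,0.2,1]
    - [0,0,0,-0.5,9.7,0.2,1]
    - [0,0,0,-0.5,9.7,0.2,1]
    - [0,0,0,-0.5,9.7,0.2,1]

```text
time_s: 8.07
position: [0.4458, 0.0069, 0.2473]
tcp_rot: [[0.983, -0.184, -0.0], [-0.184, -0.983, 0.001], [-0.0, -0.0, -1.0]]
force: [0.3, 0.6, -0.4]
opening: 1.0
grasp_force: 0.0
```

```bash
python3 - <<'E'
from h import *
go((.451,.009,.103))
E
```

```text
t 8.07 p [0.4458 0.0069 0.2473] yaw -10.6 open 1.0 gf 0.0 F [ 0.3  0.6 -0.4]
(0.451, 0.009, 0.103) [-0.01, 0.0, -0.02, 0.16, -0.1, 4.81]
```

>>> send_rows:
  commands:
    - [0,0,0,0.16,-0.1,0.5,1]
    - [0,0,0,0.16,-0.1,1.5,1]
    - [0,0,0,0.16,-0.1,2.5,1]
    - [0,0,0,0.16,-0.1,3.5,1]
    - [0,0,0,0.16,-0.1,4.4,1]
    - [0,0,0,0.16,-0.1,4.8,1]
    - [0,0,0,0.16,-0.1,4.8,1]
    - [0,0,0,0.16,-0.1,4.8,0]
    - [0,0,0,0.16,-0.1,4.8,0]
    - [0,0,0,0.16,-0.1,4.8,0]
    - [0,0,0,0.16,-0.1,4.8,0]
    - [0,0,0,0.16,-0.1,4.8,0]
    - [0,0,0,0.16,-0.1,4.8,0]
    - [0,0,0,0.16,-0.1,4.8,0]

```text
time_s: 9.23
position: [0.4519, 0.0094, 0.1042]
tcp_rot: [[0.983, -0.182, 0.002], [-0.182, -0.983, -0.0], [0.002, -0.0, -1.0]]
force: [-0.1, 1.3, 5.1]
opening: 0.657
grasp_force: 29.9
```

```bash
python3 - <<'E'
from h import *
go((.451,.009,.27),(.515,-.080,.27),(.515,-.08,.103))
E
```

```text
t 9.23 p [0.4519 0.0094 0.1042] yaw -10.5 open 0.657 gf 29.9 F [-0.1  1.3  5.1]
(0.451, 0.009, 0.27) [-0.0, -0.02, 0.0, -0.02, 0.02, -5.53]
(0.515, -0.08, 0.27) [-0.0, -0.02, 0.0, 2.62, 2.55, -5.52]
(0.515, -0.08, 0.103) [-0.0, -0.02, 0.0, 2.61, 2.55, 0.05]
```

>>> send_rows:
  commands:
    - [0,0,0,0,0,-0.3,0]
    - [0,0,0,0,0,-0.8,0]
    - [0,0,0,0,0,-1.5,0]
    - [0,0,0,0,0,-2.5,0]
    - [0,0,0,0,0,-3.5,0]
    - [0,0,0,0,0,-4,0]
    - [0,0,0,0.4,0.4,-4,0]
    - [0,0,0,1.1,1.1,-4,0]
    - [0,0,0,1.9,1.8,-4,0]
    - [0,0,0,2.4,2.35,-4,0]
    - [0,0,0,2.58,2.55,-4,0]
    - [0,0,0,2.58,2.55,-4,0]
    - [0,0,0,2.58,2.55,-4,0]
    - [0,0,0,2.58,2.55,-4,0]

```text
time_s: 10.4
position: [0.5117, -0.0785, 0.223]
tcp_rot: [[0.983, -0.181, -0.003], [-0.181, -0.983, 0.001], [-0.003, -0.001, -1.0]]
force: [1.4, 0.7, -2.3]
opening: 0.661
grasp_force: 29.9
```

```bash
python3 - <<'E'
from h import *
K,E,img=wrist("pics/w2.png")
go((.514,-.080,.135),(.514,-.08,.105))
E
```

```text
t 10.45 p [ 0.5119 -0.0784  0.2232] yaw -10.4 open 0.656 gf 29.9 F [-0.3  0.3 -1.6]
(0.514, -0.08, 0.135) [-0.01, 0.03, 0.02, 0.09, 0.04, 2.94]
(0.514, -0.08, 0.105) [-0.01, 0.03, 0.02, 0.09, 0.04, 3.94]
```

View pics/w2.png

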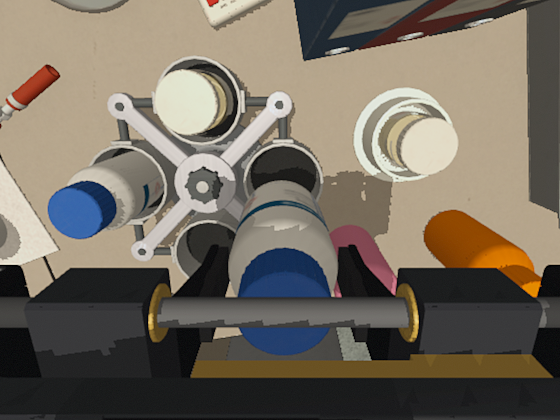

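The bottle hangs upright over carrier C, whose rim is centred near (283,179). The hub is at (204,184) and the rotor jar's rim is centred near (197,97).

```bash
python3 - <<'E'
from h import *
d=np.load("wrist.npz");K,E=d['K'],d['E']
for n,uv,z in(("C",(283,179),.058),("hub",(204,185),.07),("rim D",(197,98),.058),("rim A",(128,182),.058),("j2",(427,141),.084),("flange",(408,135),.003)):print(n,ray(K,E,uv,z).round(4))
for z in(.06,.12): print(proj(K,E,(.5119,-.0784,.223+.019+z*0-0.10+z)).round(1))
E
```

```text
C [ 0.5176 -0.08    0.058 ]
hub [ 0.5283 -0.0048  0.07  ]
rim D [ 0.6072 -0.0159  0.058 ]
rim A [0.5424 0.0722 0.058 ]
j2 [ 0.5347 -0.212   0.084 ]
flange [ 0.5288 -0.2231  0.003 ]
[281.8 246.3]
[281.1 306.7]
```

>>> send_rows:
  commands:
    - [0,0,0,0.09,0.04,0.5,0]
    - [0,0,0,0.09,0.04,1.3,0]
    - [0,0,0,0.09,0.04,2.1,0]
    - [0,0,0,0.09,0.04,2.8,0]
    - [0,0,0,0.09,0.04,3.3,0]
    - [0,0,0,0.09,0.04,3.6,0]
    - [0,0,0,0.09,0.04,3.8,0]
    - [0,0,0,0.09,0.04,3.85,0]
    - [0,0,0,0.09,0.04,3.85,0]
    - [0,0,0,0.09,0.04,3.85,0]

```text
time_s: 11.28
position: [0.5165, -0.0817, 0.1088]
tcp_rot: [[0.983, -0.181, 0.002], [-0.181, -0.983, -0.001], [0.002, 0.0, -1.0]]
force: [-0.5, -0.4, -1.9]
opening: 0.661
grasp_force: 29.9
```

>>> send_rows:
  commands:
    - [0,0,0,-0.07,-0.04,0.08,0]
    - [0,0,0,-0.07,-0.04,0.13,0]
    - [0,0,0,-0.07,-0.04,0.16,0]
    - [0,0,0,-0.07,-0.04,0.16,0]

```text
time_s: 11.62
position: [0.5144, -0.0799, 0.1042]
tcp_rot: [[0.983, -0.182, 0.001], [-0.182, -0.983, -0.0], [0.001, -0.0, -1.0]]
force: [-1.1, 1.2, 5.4]
opening: 0.661
grasp_force: 29.9
```

Contact at the same TCP height as at pickup (0.1042), so the bottle is seated. I release, rise and move toward the cup jar.

>>> send_rows:
  commands:
    - [0,0,0,0,0,0,0.8]
    - [0,0,0,0,0,0,1]
    - [0,0,0,0,0,0,1]
    - [0,0,0,0,0,0,1]
    - [0,0,0,0,0,0,1]
    - [0,0,0,0,0,-1,1]
    - [0,0,0,0,0,-2,1]
    - [0,0,0,0,0,-3,1]
    - [0,0,0,0,0,-4,1]
    - [0,0,0,0,0,-4,1]
    - [0,0,0,0,0,-4,1]

```text
time_s: 12.53
position: [0.5151, -0.0805, 0.2249]
tcp_rot: [[0.983, -0.181, 0.004], [-0.181, -0.983, -0.002], [0.005, 0.001, -1.0]]
force: [-0.0, -0.1, 0.0]
opening: 0.997
grasp_force: 0.0
```

```bash
python3 - <<'E'
from h import *
go((.529,-.215,.22),(.529,-.215,.058))
E
```

```text
t 12.53 p [ 0.5151 -0.0805  0.2249] yaw -10.5 open 0.997 gf 0.0 F [-0.  -0.1  0. ]
(0.529, -0.215, 0.22) [0.01, -0.05, 0.01, 1.27, 4.33, 0.17]
(0.529, -0.215, 0.058) [0.01, -0.05, 0.01, 1.24, 4.32, 5.57]
```

>>> send_rows:
  commands:
    - [0,0,0,0.4,1.2,0.1,1]
    - [0,0,0,0.7,2.4,0.1,1]
    - [0,0,0,1,3.6,0.1,1]
    - [0,0,0,1.24,4.33,0.1,1]
    - [0,0,0,1.24,4.33,0.1,1]
    - [0,0,0,1.24,4.33,0.1,1]
    - [0,0,0,1.24,4.33,0.1,1]

```text
time_s: 13.12
position: [0.5258, -0.2133, 0.2185]
tcp_rot: [[0.983, -0.182, -0.003], [-0.182, -0.983, 0.003], [-0.004, -0.002, -1.0]]
force: [0.2, 0.2, 0.1]
opening: 0.998
grasp_force: 0.0
```

```bash
python3 - <<'E'
from h import *
K,E,img=wrist("pics/w3.png")
go((.529,-.215,.058))
E
```

```text
t 13.17 p [ 0.526  -0.213   0.2188] yaw -10.4 open 1.005 gf 0.0 F [-0.1  0.1 -0.8]
(0.529, -0.215, 0.058) [-0.02, 0.04, 0.02, 0.13, 0.06, 5.36]
```

View pics/w3.png

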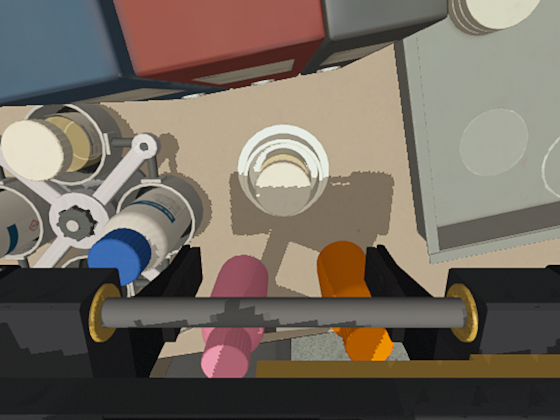

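The cup jar's lid is centred near (285,187) inside the cup, and the flange spans columns 238–329. The blue bottle stands in carrier C, and pink and orange are well to the front. I check the numbers and the clearance to the binder.

```bash
python3 - <<'E'
from h import *
d=np.load("wrist.npz");K,E=d['K'],d['E']
for n,uv,z in(("lid",(285,187),.084),("flange",(283.5,170),.003),("rim",(283.5,178),.042),("binder foot",(210,97),0),("binder foot2",(330,70),0)):print(n,ray(K,E,uv,z).round(4))
S=np.load("scene.npz")
for z in(.2,.25,.3): print("bind top",z,ray(S['K'],S['E'],(270,78),z).round(3),ray(S['K'],S['E'],(305,68),z).round(3))
E
```

```text
lid [ 0.5313 -0.2164  0.084 ]
flange [ 0.5298 -0.2147  0.003 ]
rim [ 0.5298 -0.2147  0.042 ]
binder foot [ 0.6216 -0.1515  0.    ]
binder foot2 [ 0.6249 -0.2816  0.    ]
bind top 0.2 [ 0.734 -0.274  0.2  ] [ 0.689 -0.392  0.2  ]
bind top 0.25 [ 0.659 -0.152  0.25 ] [ 0.62  -0.255  0.25 ]
bind top 0.3 [ 0.584 -0.031  0.3  ] [ 0.551 -0.117  0.3  ]
```

The binder face is only about 90 mm ahead of the cup, and the wrist camera sticks out on that side. I raise and turn the tool half round so the camera faces away from the binder.

>>> send_rows:
  commands:
    - [0,0,0,-0.3,0,-1,1]
    - [0,0,-1,-0.6,0,-1.7,1]
    - [0,0,-2.4,-0.6,0,-1.7,1]
    - [0,0,-3.8,-0.6,0,-1.7,1]
    - [0,0,-5.2,-0.6,0,-1.7,1]
    - [0,0,-6.6,-0.6,0,-1.7,1]
    - [0,0,-8,-0.6,0,-1.7,1]
    - [0,0,-9.4,-0.6,0,-1.7,1]
    - [0,0,-10.8,-0.6,0,-1.7,1]
    - [0,0,-12.2,-0.6,0,-1.7,1]
    - [0,0,-13.6,-0.6,0,-1.7,1]
    - [0,0,-15,-0.6,0,-1.7,1]
    - [0,0,-16.4,-0.6,0,-1.7,1]
    - [0,0,-18,-0.6,0,-1.7,1]
    - [0,0,-18,-0.6,0,-1.7,1]

```text
time_s: 14.42
position: [0.5089, -0.2094, 0.2708]
tcp_rot: [[0.177, 0.984, -0.001], [0.984, -0.177, 0.001], [0.001, -0.001, -1.0]]
force: [0.5, -0.4, 0.0]
opening: 0.998
grasp_force: 0.0
```

>>> send_rows:
  commands:
    - [0,0,-1.4,0,0,0,1]
    - [0,0,-2.8,0,0,0,1]
    - [0,0,-4.2,0,0,0,1]
    - [0,0,-5.6,0,0,0,1]
    - [0,0,-7,0,0,0,1]
    - [0,0,-8.4,0,0,0,1]
    - [0,0,-9.8,0,0,0,1]
    - [0,0,-11.2,0,0,0,1]
    - [0,0,-12.6,0,0,0,1]
    - [0,0,-14,0,0,0,1]
    - [0,0,-15.4,0,0,0,1]
    - [0,0,-16.8,0,0,0,1]
    - [0,0,-18,0,0,0,1]
    - [0,0,-18,0,0,0,1]
    - [0,0,-18,0,0,0,1]

```text
time_s: 15.67
position: [0.5092, -0.2103, 0.271]
tcp_rot: [[-0.983, 0.185, -0.0], [0.185, 0.983, 0.0], [0.001, 0.0, -1.0]]
force: [-0.4, 0.1, -0.3]
opening: 1.0
grasp_force: 0.0
```

```bash
python3 - <<'E'
from h import *
go((.5295,-.2155,.15),(.5295,-.2155,.058),yaw=169.5)
E
```

```text
t 15.67 p [ 0.5092 -0.2103  0.271 ] yaw 169.4 open 1.0 gf 0.0 F [-0.4  0.1 -0.3]
(0.5295, -0.2155, 0.15) [0.0, -0.01, -0.03, -0.7, -0.05, 4.03]
(0.5295, -0.2155, 0.058) [0.0, -0.01, -0.03, -0.7, -0.05, 7.1]
```

>>> send_rows:
  commands:
    - [0,0,0,-0.7,-0.05,0.5,1]
    - [0,0,0,-0.7,-0.05,1.5,1]
    - [0,0,0,-0.7,-0.05,2.5,1]
    - [0,0,0,-0.7,-0.05,3.5,1]
    - [0,0,0,-0.7,-0.05,4.5,1]
    - [0,0,0,-0.7,-0.05,5.3,1]
    - [0,0,0,-0.7,-0.05,6,1]
    - [0,0,0,-0.7,-0.05,6.6,1]
    - [0,0,0,-0.7,-0.05,7,1]
    - [0,0,0,-0.7,-0.05,7.05,1]
    - [0,0,0,-0.7,-0.05,7.05,1]

```text
time_s: 16.58
position: [0.5295, -0.2162, 0.0592]
tcp_rot: [[-0.983, 0.183, -0.001], [0.183, 0.983, 0.001], [0.001, 0.001, -1.0]]
force: [0.5, 0.2, 1.4]
opening: 1.003
grasp_force: 0.0
```

```bash
python3 - <<'E'
from h import *
go((.5295,-.2155,.058),yaw=169.5)
E
```

```text
t 16.58 p [ 0.5295 -0.2162  0.0592] yaw 169.5 open 1.003 gf 0.0 F [0.5 0.2 1.4]
(0.5295, -0.2155, 0.058) [0.01, -0.01, -0.01, 0.0, 0.02, 0.04]
```

Close and lift.

>>> send_rows:
  commands:
    - [0,0,0,0,0,0,0]
    - [0,0,0,0,0,0,0]
    - [0,0,0,0,0,0,0]
    - [0,0,0,0,0,0,0]
    - [0,0,0,0,0,0,0]
    - [0,0,0,0,0,0,0]
    - [0,0,0,0,0,0,0]
    - [0,0,0,0,0,0,0]

```text
time_s: 17.25
position: [0.5299, -0.2163, 0.0602]
tcp_rot: [[-0.983, 0.182, 0.001], [0.182, 0.983, 0.0], [-0.0, 0.0, -1.0]]
force: [-0.2, 2.8, 4.7]
opening: 0.635
grasp_force: 30.0
```

```bash
python3 - <<'E'
from h import *
go((.5285,-.2155,.24),(.4505,.010,.24),yaw=169.5)
E
```

```text
t 17.25 p [ 0.5299 -0.2163  0.0602] yaw 169.5 open 0.635 gf 30.0 F [-0.2  2.8  4.7]
(0.5285, -0.2155, 0.24) [0.0, 0.01, 0.01, 0.05, 0.02, -5.99]
(0.4505, 0.01, 0.24) [0.0, 0.01, 0.01, 3.97, 6.94, -5.99]
```

>>> send_rows:
  commands:
    - [0,0,0,0,0,-0.3,0]
    - [0,0,0,0,0,-0.8,0]
    - [0,0,0,0,0,-1.6,0]
    - [0,0,0,0,0,-2.6,0]
    - [0,0,0,0,0,-3.6,0]
    - [0,0,0,0,0,-4.6,0]
    - [0,0,0,0,0,-5.5,0]
    - [0,0,0,0,0,-6,0]
    - [0,0,0,0.3,0.5,-6,0]
    - [0,0,0,0.8,1.4,-6,0]
    - [0,0,0,1.35,2.4,-6,0]
    - [0,0,0,1.95,3.4,-6,0]
    - [0,0,0,2.5,4.4,-6,0]
    - [0,0,0,3.1,5.4,-6,0]
    - [0,0,0,3.6,6.3,-6,0]
    - [0,0,0,3.95,6.9,-6,0]
    - [0,0,0,3.97,6.94,-6,0]
    - [0,0,0,3.97,6.94,-6,0]
    - [0,0,0,3.97,6.94,-6,0]

```text
time_s: 18.83
position: [0.451, 0.0091, 0.2399]
tcp_rot: [[-0.983, 0.181, 0.001], [0.181, 0.983, -0.001], [-0.001, -0.001, -1.0]]
force: [-0.7, -0.4, -2.8]
opening: 0.637
grasp_force: 30.0
```

```bash
python3 - <<'E'
from h import *
go((.451,.010,.12),(.451,.010,.078),yaw=169.5)
E
```

```text
t 18.83 p [0.451  0.0091 0.2399] yaw 169.6 open 0.637 gf 30.0 F [-0.7 -0.4 -2.8]
(0.451, 0.01, 0.12) [-0.01, 0.02, 0.01, 0.01, 0.03, 4.0]
(0.451, 0.01, 0.078) [-0.01, 0.02, 0.01, 0.01, 0.03, 5.4]
```

>>> send_rows:
  commands:
    - [0,0,0,0,0.03,0.5,0]
    - [0,0,0,0,0.03,1.4,0]
    - [0,0,0,0,0.03,2.3,0]
    - [0,0,0,0,0.03,3.2,0]
    - [0,0,0,0,0.03,3.9,0]
    - [0,0,0,0,0.03,4.5,0]
    - [0,0,0,0,0.03,4.9,0]
    - [0,0,0,0,0.03,5.2,0]
    - [0,0,0,0,0.03,5.3,0]
    - [0,0,0,0,0.03,5.3,0]
    - [0,0,0,0,0.03,5.3,0]

```text
time_s: 19.75
position: [0.4513, 0.0101, 0.0809]
tcp_rot: [[-0.983, 0.182, 0.001], [0.182, 0.983, -0.0], [-0.001, -0.0, -1.0]]
force: [-0.4, 0.4, -1.8]
opening: 0.631
grasp_force: 30.0
```

>>> send_rows:
  commands:
    - [0,0,0,0,0,0.08,0]
    - [0,0,0,0,0,0.13,0]
    - [0,0,0,0,0,0.17,0]
    - [0,0,0,0,0,0.17,0]

```text
time_s: 20.08
position: [0.451, 0.0107, 0.0761]
tcp_rot: [[-0.983, 0.181, 0.001], [0.181, 0.983, -0.0], [-0.001, -0.0, -1.0]]
force: [0.8, 0.0, 2.0]
opening: 0.633
grasp_force: 30.0
```

Seated at 0.0761, as expected. I release, rise and go to the pad.

>>> send_rows:
  commands:
    - [0,0,0,0,0,0,0.8]
    - [0,0,0,0,0,0,1]
    - [0,0,0,0,0,0,1]
    - [0,0,0,0,0,0,1]
    - [0,0,0,0,0,0,1]
    - [0,0,0,0,0,-1,1]
    - [0,0,0,0,0,-2,1]
    - [0,0,0,0,0,-3,1]
    - [0,0,0,0,0,-4,1]
    - [0,0,0,0,0,-5,1]
    - [0,0,0,0,0,-6,1]
    - [0,0,0,0,0,-6,1]
    - [0,0,0,0,0,-6,1]

```text
time_s: 21.17
position: [0.4515, 0.0105, 0.2571]
tcp_rot: [[-0.983, 0.181, 0.004], [0.181, 0.983, -0.001], [-0.004, -0.0, -1.0]]
force: [-0.2, 0.2, -0.4]
opening: 0.999
grasp_force: 0.0
```

```bash
python3 - <<'E'
from h import *
go((.514,.291,.255),(.514,.291,.104),yaw=169.5)
E
```

```text
t 21.17 p [0.4515 0.0105 0.2571] yaw 169.6 open 0.999 gf 0.0 F [-0.2  0.2 -0.4]
(0.514, 0.291, 0.255) [-0.0, 0.05, 0.01, -0.35, 9.57, 0.07]
(0.514, 0.291, 0.104) [-0.0, 0.05, 0.01, -0.33, 9.57, 5.1]
```

>>> send_rows:
  commands:
    - [0,0,0,-0.05,1.3,0,1]
    - [0,0,0,-0.1,2.6,0,1]
    - [0,0,0,-0.1,3.9,0,1]
    - [0,0,0,-0.2,5.2,0,1]
    - [0,0,0,-0.25,6.5,0,1]
    - [0,0,0,-0.3,7.8,0,1]
    - [0,0,0,-0.35,9,0,1]
    - [0,0,0,-0.35,9.57,0,1]
    - [0,0,0,-0.35,9.57,0,1]
    - [0,0,0,-0.35,9.57,0,1]
    - [0,0,0,-0.35,9.57,0,1]

```text
time_s: 22.08
position: [0.5117, 0.2901, 0.2539]
tcp_rot: [[-0.983, 0.181, -0.004], [0.181, 0.983, -0.002], [0.003, -0.002, -1.0]]
force: [0.3, 0.9, 0.1]
opening: 1.002
grasp_force: 0.0
```

```bash
python3 - <<'E'
from h import *
go((.514,.291,.104),yaw=169.5)
from rig import optics
d=optics.capture("scene");cv2.imwrite("pics/scene2.png",d['image'])
E
```

```text
t 22.08 p [0.5117 0.2901 0.2539] yaw 169.5 open 1.002 gf 0.0 F [0.3 0.9 0.1]
(0.514, 0.291, 0.104) [-0.03, -0.04, 0.01, -0.08, 0.06, 4.99]
```

View pics/scene2.png

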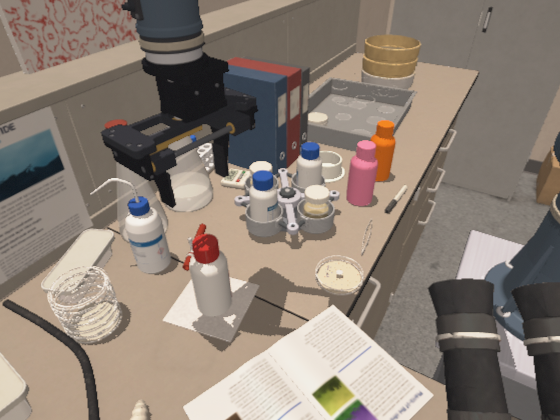

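The solvent bottle stands upright on the pad at (211,280). The blue bottles at (263,200) and (310,165) face each other, and so do the jars at (261,170) and (316,205). The cup at (328,165) is empty. Now I grasp the solvent bottle.

>>> send_rows:
  commands:
    - [0,0,0,-0.08,0.06,0.5,1]
    - [0,0,0,-0.08,0.06,1.5,1]
    - [0,0,0,-0.08,0.06,2.5,1]
    - [0,0,0,-0.08,0.06,3.5,1]
    - [0,0,0,-0.08,0.06,4.4,1]
    - [0,0,0,-0.08,0.06,5,1]
    - [0,0,0,-0.08,0.06,5,1]
    - [0,0,0,-0.08,0.06,5,0]
    - [0,0,0,-0.08,0.06,5,0]
    - [0,0,0,-0.08,0.06,5,0]
    - [0,0,0,-0.08,0.06,5,0]
    - [0,0,0,-0.08,0.06,5,0]
    - [0,0,0,-0.08,0.06,5,0]
    - [0,0,0,-0.08,0.06,5,0]

```text
time_s: 23.3
position: [0.5164, 0.2923, 0.107]
tcp_rot: [[-0.983, 0.181, 0.002], [0.181, 0.984, -0.0], [-0.002, 0.0, -1.0]]
force: [-0.4, -2.2, 6.1]
opening: 0.704
grasp_force: 30.0
```

```bash
python3 - <<'E'
from h import *
go((.514,.291,.29),(.53,0,.29),(.5295,-.2155,.29),yaw=169.5)
E
```

```text
t 23.3 p [0.5164 0.2923 0.107 ] yaw 169.6 open 0.704 gf 30.0 F [-0.4 -2.2  6.1]
(0.514, 0.291, 0.29) [0.0, 0.03, 0.02, 0.06, -0.06, -6.1]
(0.53, 0, 0.29) [0.0, 0.03, 0.02, -2.22, -9.5, -6.1]
(0.5295, -0.2155, 0.29) [0.0, 0.03, 0.02, -3.5, -16.57, -6.1]
```

>>> send_rows:
  commands:
    - [0,0,0,0,0,-0.3,0]
    - [0,0,0,0,0,-0.8,0]
    - [0,0,0,0,0,-1.6,0]
    - [0,0,0,0,0,-2.6,0]
    - [0,0,0,0,0,-3.6,0]
    - [0,0,0,0,0,-4.6,0]
    - [0,0,0,0,0,-5.5,0]
    - [0,0,0,0,0,-6,0]
    - [0,0,0,-0.1,-0.5,-6.1,0]
    - [0,0,0,-0.3,-1.5,-6.1,0]
    - [0,0,0,-0.6,-2.6,-6.1,0]
    - [0,0,0,-0.9,-3.7,-6.1,0]
    - [0,0,0,-1.2,-4.8,-6.1,0]
    - [0,0,0,-1.45,-5.9,-6.1,0]
    - [0,0,0,-1.7,-7,-6.1,0]
    - [0,0,0,-1.9,-8.1,-6.1,0]
    - [0,0,0,-2.1,-9,-6.1,0]
    - [0,0,0,-2.22,-9.5,-6.1,0]
    - [0,0,0,-2.22,-9.5,-6.1,0]

```text
time_s: 24.88
position: [0.5292, -0.003, 0.2882]
tcp_rot: [[-0.983, 0.185, -0.001], [0.185, 0.983, -0.001], [0.001, -0.001, -1.0]]
force: [-0.6, 0.0, -3.7]
opening: 0.706
grasp_force: 30.0
```

```bash
python3 - <<'E'
from h import *
go((.51,-.2153,.29),yaw=169.5)
E
```

```text
t 24.88 p [ 0.5292 -0.003   0.2882] yaw 169.3 open 0.706 gf 30.0 F [-0.6  0.  -3.7]
(0.51, -0.2153, 0.29) [-0.02, -0.01, -0.04, -0.68, -7.07, -0.05]
```

>>> send_rows:
  commands:
    - [0,0,0,-0.1,-0.6,0,0]
    - [0,0,0,-0.3,-1.6,0,0]
    - [0,0,0,-0.5,-2.7,0,0]
    - [0,0,0,-0.7,-3.8,0,0]
    - [0,0,0,-0.9,-4.9,0,0]
    - [0,0,0,-1.1,-5.9,0,0]
    - [0,0,0,-1.25,-6.7,0,0]
    - [0,0,0,-1.3,-6.96,0,0]
    - [0,0,0,-1.3,-6.96,0,0]
    - [0,0,0,-1.3,-6.96,0,0]
    - [0,0,0,-1.3,-6.96,1.0,0]
    - [0,0,0,-1.3,-6.96,2.0,0]
    - [0,0,0,-1.3,-6.96,3.0,0]
    - [0,0,0,-1.3,-6.96,3.5,0]
    - [0,0,0,-1.3,-6.96,3.5,0]
    - [0,0,0,-1.3,-6.96,3.5,0]

```text
time_s: 26.22
position: [0.5296, -0.2101, 0.1831]
tcp_rot: [[-0.984, 0.18, -0.002], [0.18, 0.984, 0.002], [0.002, 0.002, -1.0]]
force: [-0.2, -0.4, -3.2]
opening: 0.706
grasp_force: 30.0
```

```bash
python3 - <<'E'
from h import *
K,E,img=wrist("pics/w4.png")
print(proj(K,E,(.529,-.2153,.042)),proj(K,E,(.529,-.2153,.078)))
go((.529,-.2153,.112),yaw=169.5)
from rig import optics
d=optics.capture("side");a=d['image'];d2=optics.capture("scene")
c=np.hstack([cv2.resize(i[110:250,250:390],(400,400),interpolation=cv2.INTER_CUBIC) for i in (d2['image'],a)])
cv2.imwrite("pics/fx.png",c)
E
```

```text
[277.60508708 192.68194277] [277.04536667 204.30522994]
t 26.27 p [ 0.5307 -0.2111  0.1844] yaw 169.6 open 0.705 gf 30.0 F [-0.1  0.6 -3.6]
(0.529, -0.2153, 0.112) [0.0, 0.01, 0.03, 0.03, -0.15, 2.41]
```

View pics/w4.png

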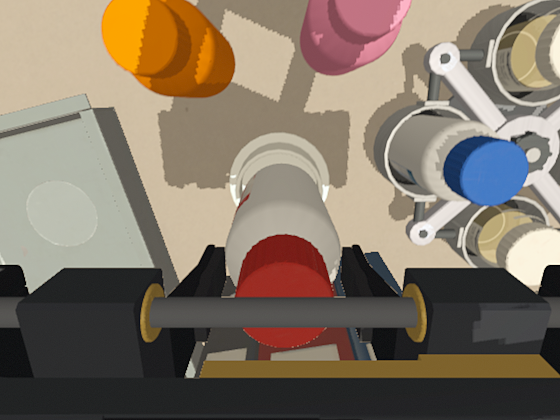

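View pics/fx.png

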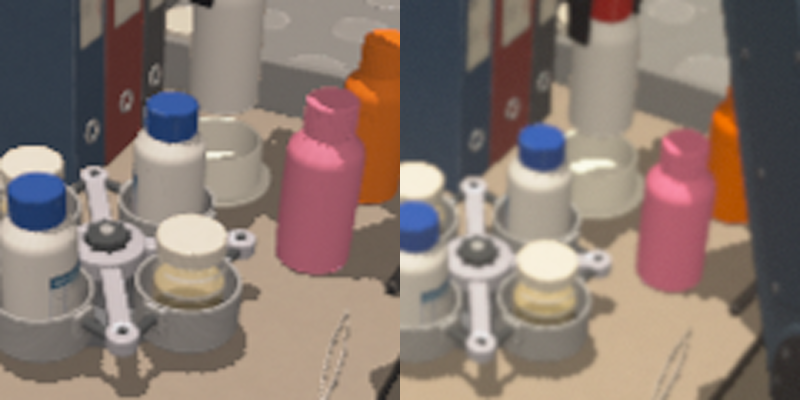

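In the wrist view the cup shows around (280,180), partly behind the bottle. I enlarge it to read its ellipses.

```bash
python3 - <<'E'
from h import *
d=np.load("wrist.npz");K,E,img=d['K'],d['E'],d['img']
c=img[120:270,210:350].copy();c=cv2.resize(c,None,fx=4,fy=4,interpolation=cv2.INTER_CUBIC)
t=np.linspace(0,2*np.pi,60)
for z,r,col in((.003,.052,(0,255,0)),(.042,.037,(255,0,255))):
    for a in t:
        u=(proj(K,E,(.529+r*np.cos(a),-.2153+r*np.sin(a),z))-(210,120))*4;cv2.circle(c,(int(u[0]),int(u[1])),2,col,-1)
cv2.imwrite("pics/w4c.png",c)
E
```

```text
(no output)
```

View pics/w4c.png

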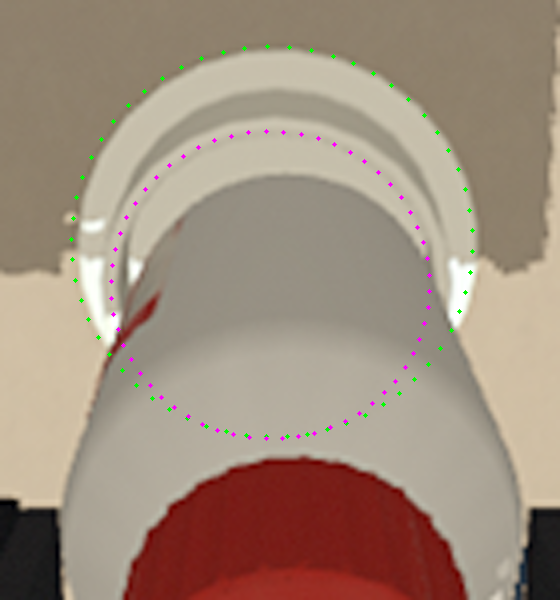

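The flange fits (0.529, −0.2145) within about 1 mm. Now I check where the bottle's axis sits in the grip.

```bash
python3 - <<'E'
from h import *
d=np.load("wrist.npz");K,E=d['K'],d['E']
b=ray(K,E,(281.5,163.75),.080);print("foot front",b.round(4),"axis x~",b[0]+.031)
m=ray(K,E,(283.5,260),.2);print("mid",m.round(4))
c=ray(K,E,(283.5,236),.214);print("cap front",c.round(4),"axis x~",c[0]+.0205)
go((.530,-.2145,.15),(.530,-.2145,.113),yaw=169.5)
E
```

```text
foot front [ 0.4959 -0.2055  0.08  ] axis x~ 0.526936527788941
mid [ 0.5194 -0.2086  0.2   ]
cap front [ 0.5015 -0.2054  0.214 ] axis x~ 0.5219801913140986
t 26.37 p [ 0.5313 -0.2122  0.1854] yaw 169.6 open 0.709 gf 30.0 F [ 0.7  0.2 -3.8]
(0.53, -0.2145, 0.15) [-0.01, 0.04, 0.02, 0.03, -0.08, 1.18]
(0.53, -0.2145, 0.113) [-0.01, 0.04, 0.02, 0.04, -0.08, 2.41]
```

>>> send_rows:
  commands:
    - [0,0,0,-0.03,-0.1,0,0]
    - [0,0,0,-0.03,-0.1,0.4,0]
    - [0,0,0,-0.03,-0.1,0.8,0]
    - [0,0,0,-0.03,-0.1,1.0,0]
    - [0,0,0,-0.03,-0.1,1.2,0]
    - [0,0,0,-0.03,-0.1,1.4,0]
    - [0,0,0,-0.03,-0.1,1.5,0]
    - [0,0,0,-0.03,-0.1,1.5,0]

```text
time_s: 27.03
position: [0.53, -0.2153, 0.1381]
tcp_rot: [[-0.983, 0.181, -0.001], [0.181, 0.983, 0.001], [0.001, 0.0, -1.0]]
force: [0.3, -1.0, -3.3]
opening: 0.708
grasp_force: 30.0
```

>>> send_rows:
  commands:
    - [0,0,0,-0.04,0,0.15,0]
    - [0,0,0,-0.04,0,0.35,0]
    - [0,0,0,-0.04,0,0.55,0]
    - [0,0,0,-0.04,0,0.72,0]
    - [0,0,0,-0.04,0,0.82,0]
    - [0,0,0,-0.04,0,0.86,0]
    - [0,0,0,-0.04,0,0.86,0]

```text
time_s: 27.62
position: [0.5312, -0.2155, 0.1122]
tcp_rot: [[-0.983, 0.181, -0.001], [0.181, 0.983, 0.001], [0.001, 0.0, -1.0]]
force: [-0.0, -0.7, -2.9]
opening: 0.708
grasp_force: 30.0
```

>>> send_rows:
  commands:
    - [0,0,0,0,0,0.04,0]
    - [0,0,0,0,0,0.07,0]
    - [0,0,0,0,0,0.09,0]
    - [0,0,0,0,0,0.09,0]

```text
time_s: 27.95
position: [0.5315, -0.2157, 0.1101]
tcp_rot: [[-0.983, 0.181, 0.0], [0.181, 0.983, -0.0], [-0.0, -0.0, -1.0]]
force: [0.6, -0.6, -3.7]
opening: 0.705
grasp_force: 30.0
```

>>> send_rows:
  commands:
    - [0,0,0,0,0,0.03,0]
    - [0,0,0,0,0,0.06,0]
    - [0,0,0,0,0,0.08,0]
    - [0,0,0,0,0,0.08,0]

```text
time_s: 28.28
position: [0.5321, -0.2159, 0.1099]
tcp_rot: [[-0.983, 0.182, 0.002], [0.182, 0.983, -0.001], [-0.002, -0.001, -1.0]]
force: [-1.3, 1.4, 9.1]
opening: 0.707
grasp_force: 29.9
```

Contact at 0.110, as predicted for the cup floor. I release, rise and clear the scene.

>>> send_rows:
  commands:
    - [0,0,0,0,0,0,0.8]
    - [0,0,0,0,0,0,1]
    - [0,0,0,0,0,0,1]
    - [0,0,0,0,0,0,1]
    - [0,0,0,0,0,0,1]
    - [0,0,0,0,0,-1,1]
    - [0,0,0,0,0,-2,1]
    - [0,0,0,0,0,-3,1]
    - [0,0,0,0,0,-4,1]
    - [0,0,0,0,0,-5,1]
    - [0,0,0,0,0,-6,1]
    - [0,0,0,1.5,0,-6.5,1]
    - [0,0,0,2.5,0,-6.5,1]
    - [0,0,0,2.5,0,-6.5,1]
    - [0,0,0,2.5,0,-6.5,1]

```text
time_s: 29.53
position: [0.456, -0.2012, 0.3029]
tcp_rot: [[-0.983, 0.182, -0.0], [0.182, 0.983, 0.0], [0.0, 0.0, -1.0]]
force: [0.4, 0.0, -1.6]
opening: 0.997
grasp_force: 0.0
```

```bash
python3 - <<'E'
from h import *
from rig import optics
go((.45,-.2,.3),yaw=169.5)
d=optics.capture("scene");a=d['image'][105:255,225:405];cv2.imwrite("pics/end.png",cv2.resize(a,None,fx=4,fy=4,interpolation=cv2.INTER_CUBIC))
wrist("pics/wend.png")
E
```

```text
t 29.53 p [ 0.456  -0.2012  0.3029] yaw 169.5 open 0.997 gf 0.0 F [ 0.4  0.  -1.6]
(0.45, -0.2, 0.3) [0.0, -0.0, -0.0, 0.21, 0.0, 0.1]
```

View pics/end.png

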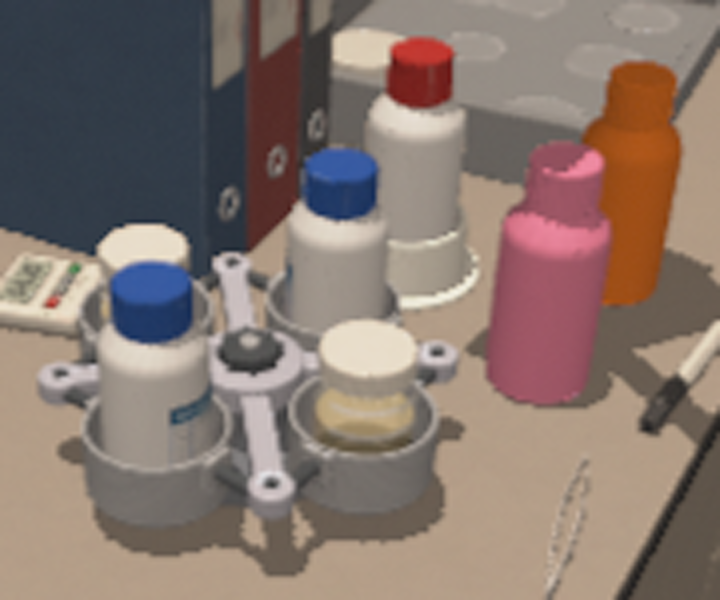

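The view shows everything upright and seated. In the crop, the blue bottles at (150,370) and (340,240) face each other, as do the jars at (140,250) and (367,380). The red-capped bottle at (420,150) is in its cup and the gripper is clear, so I hand in.

```bash
python3 -c "
from rig import bot
print(bot.hand_in())"
```

```text
the job is handed in; nothing more can be done
None
```

The job is handed in after about 29.5 s of robot time: the tall bottles face each other, the jars face each other, and the red-capped solvent bottle is back in its spill cup, all upright and released; the hand-in gave no verdict.

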